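Put the stacked hole saws back in their holders

ROBOT

A 7-joint arm with a two-finger parallel gripper is mounted at the origin on the work surface. World frame = base frame: x ahead of the robot, y to its left, z up, the work surface at z = 0. Lengths are in m, angles in rad, forces in N, time in s.
With the tool pointing down it reaches from about 0.4 to 0.875 m from the base axis. Payload 6.5 kg.
Tool frame: the origin (TCP) lies between the finger pads; the fingertips stand 17 mm ahead of it and the grasp point (between the pads) lies 2 mm behind it; z points along the fingers, y is the line along which they close (so a half turn about z gives the same grasp; the last joint's range is limited). The gripper opens to 88 mm and grips with 3 to 60 N. Pads are 18 mm wide; open, the fingers measure 123 mm over their backs; the gripper's body (75 mm by 187 mm) begins 45 mm behind the grasp point.
Start: joints at [-1.393, 0.536, -0.004, 1.538, 0.003, 1.067, -0.071], TCP at [0.157, 0.631, 0.256] pointing down, gripper open.
Joint ranges: [-2.7, 2.7], [-0.37, 2.16], [-1.27, 1.26], [0.24, 2.4], [-1.31, 4.45], [0.19, 1.91], [-2.76, 2.76]. Speed limits (rad/s): [2.39, 2.39, 3.14, 3.14, 3.14, 3.14, 3.14].

INTERFACE

Orientations are given as a 3x3 rotation matrix whose columns are the frame's x, y, z axes.
In Python, from bench import * gives the robot as it stands. The module is installed in compiled form; this text tells all that it offers.
- The arm moves only by the tool play_rows, never from a script. Its argument "plan" is one flat list of numbers, 7 for each row, row after row: the turn, a rotation vector about the tool's x, y, z in units of 6 degrees (1.0 is 6 degrees), then the shift along the tool's x, y, z in mm, then the opening in per cent of the stroke, from 0 (shut) to 100 (fully open). A call has 1 to 20 rows; each row shifts and turns the commanded pose from where the row before left it, along the tool's axes as they then stand; what a row does not reach is not made up. A row lasts 1/12 s, in which the tool goes at most 41.7 mm and 7.16 degrees, less where a joint would pass 70% of its speed; a pose out of reach is approached as far as the arm can. A call with a gripper value outside its range is refused whole. The fingers move at their own pace and stop on an object; "squeeze" is the grip in N (left out, the last holds). Time passes only in rows, so rows that do not move let the fingers close. It gives the time, the measured TCP pose, the force, the opening and the grip force at its end, in the units of the state.
- state(): the state, without advancing time (a new reading comes with each control period).
- get_image(name): name is "scene" or "top" or "wrist"; returns the picture (480x640x3 uint8, red, green, blue); there is no depth.
- get_calibration(name): a dict with "fx", "fy", "cx", "cy" (pixels), "origin" and "attitude" of the camera in the world. Camera axes: x right, y up, looking along -z (the intrinsics and any distortion apply to the point x, -y, -z); pixel columns grow to the right and rows downward; lengths in m; the calibration is good to about 2 mm. A picture is of the moment at which its call begins: read the wrist's pose just before it. get_calibration takes no time and is no camera call; for the wrist camera it gives the pose at the moment of the call.
- job_done(): hands the job in; it is judged then, once.
The state is a dict: "clock": time; "joint_pos": joint angles; "joint_velocities": joint speeds; "joint_efforts": joint torques, N m; "eef_pos": TCP position; "tool_rot": TCP orientation; "ft_force": force on the tool from outside, world axes, zero at the start; "torque": the same for the moment, N m; "grip_width": finger opening in m; "grip_force": force on a finger pad.
Only numpy, scipy, OpenCV 4.12 (cv2) and the standard library are available. Lean on these libraries where they do the work, as an engineer would, in place of code of your own. Each camera call takes 0.05 s, during which the arm holds its last target. There are 200 camera calls.

TASK

The hole saws have been left standing on the plywood offcut, three in a stack and one beside it. Take the stack apart one saw at a time from the top and put all four saws back, each one teeth down and sitting flat on the floor of the holder pocket of its own size and colour. Lower each saw in rather than dropping it, let none of them topple, and leave the wax tin and the spanner where they are.

Things in the scene. Friction and masses are not known exactly. Their poses are not given: they have to be found in the camera images.
- saw_64: 64 mm hole saw: blue steel cup, 64 mm in diameter, 44 mm high, mouth (teeth) down, closed blue back with dark bore on top; smooth straight sides, about 170 g. Origin: centre of its underside (toothed edge); z up to its back; yaw does not matter. Starts on the 18 mm plywood: either the stack's bottom or alone 130 mm beside it.
- saw_57: 57 mm hole saw: red steel cup, 57 mm in diameter, 44 mm high, mouth (teeth) down, closed red back with dark bore on top; smooth straight sides, about 145 g. Origin: centre of its underside (toothed edge); z up to its back; yaw does not matter. Starts on the 18 mm plywood: either the stack's bottom or alone 130 mm beside it.
- saw_44: 44 mm hole saw: yellow steel cup, 44 mm in diameter, 44 mm high, mouth (teeth) down, closed yellow back with dark bore on top; smooth straight sides, about 100 g. Origin: centre of its underside (toothed edge); z up to its back; yaw does not matter. Starts as the middle of the stack, on the back of the blue or the red saw.
- saw_32: 32 mm hole saw: green steel cup, 32 mm in diameter, 44 mm high, mouth (teeth) down, closed green back with dark bore on top; smooth straight sides, about 65 g. Origin: centre of its underside (toothed edge); z up to its back; yaw does not matter. Starts as the top of the stack, on the back of the yellow saw, about 106 mm up.
- holder_64: Holder of the 64 mm saw: grey block 104 x 104 x 14 mm, round pocket with blue floor, 76 mm across, 10 mm deep (floor 4 mm over the block's underside), mouth bevelled 4 mm wide. Origin: centre of the block's underside, under the pocket's centre; z up. Fixed. The four fill a tray 2 by 2, 105 mm apart, in any order; tray and plywood lie left and right, either way round.
- holder_57: Holder of the 57 mm saw: grey block 104 x 104 x 14 mm, round pocket with red floor, 69 mm across, 10 mm deep (floor 4 mm over the block's underside), mouth bevelled 4 mm wide. Origin: centre of the block's underside, under the pocket's centre; z up. Fixed. The four fill a tray 2 by 2, 105 mm apart, in any order; tray and plywood lie left and right, either way round.
- holder_44: Holder of the 44 mm saw: grey block 104 x 104 x 14 mm, round pocket with yellow floor, 56 mm across, 10 mm deep (floor 4 mm over the block's underside), mouth bevelled 4 mm wide. Origin: centre of the block's underside, under the pocket's centre; z up. Fixed. The four fill a tray 2 by 2, 105 mm apart, in any order; tray and plywood lie left and right, either way round.
- holder_32: Holder of the 32 mm saw: grey block 104 x 104 x 14 mm, round pocket with green floor, 44 mm across, 10 mm deep (floor 4 mm over the block's underside), mouth bevelled 4 mm wide. Origin: centre of the block's underside, under the pocket's centre; z up. Fixed. The four fill a tray 2 by 2, 105 mm apart, in any order; tray and plywood lie left and right, either way round.
- wax_tin: Bystander: closed brass-coloured round tin of cutting wax, 69 mm in diameter, 44 mm high, loose on the bench on the far side between the tray and the plywood. Origin: centre of its underside.
- spanner: Bystander: steel open-ended spanner, about 150 mm long, lying flat and loose on the bench on the robot's side between the tray and the plywood. Origin: underside, near its middle; x along its length.
Mind the look-alikes: they are no part of the job. There is more than one size of the saw_64; the job needs the largest. What is shaped like the saw_44 but orange is not meant.

How it is judged:
By the outcome, as a careful person would: the job done as asked, in the order asked, and still so for the second after the job is handed in, with the robot touching nothing.
It also fails if it takes over 141 s, if anything falls off the work surface, if the arm or the gripper's body presses on something with over 40 N, if the wrist force passes 120 N, or if a joint passes its speed limit or range.

## Working session

There is one attempt and no reset: what is moved stays moved. The work goes in short steps, Python scripts to look and compute and a tool call to move; the robot and the scene stay as the last step left them, time stands still between calls to the robot, and variables do not carry over. Pictures are saved under pics/ and viewed, at most 18 in all, crops included, and the job is handed in when it is done.

Besides the shell and the picture viewer there is one more tool, called after "Call:" as name(argument=value, ...) on one line, values as JSON. play_rows: Moves the arm, as the interface text tells. Its arguments: {"type":"object","properties":{"plan":{"type":"array","items":{"type":"number"}},"squeeze":{"type":"number"}},"required":["plan"]}

```bash
mkdir -p pics; python3 - <<'E'
from bench import *
import cv2
s=state();print(s)
for n in("top","scene"):
    im=get_image(n);cv2.imwrite(f"pics/{n}0.png",im[:,:,::-1]);print(n,get_calibration(n))
E
```

```text
{'clock': 0.0, 'joint_pos': array([-1.3932428 ,  0.53719284, -0.00442322,  1.53884145,  0.00260812,
        1.06731287, -0.07123069]), 'joint_velocities': array([-0.00185682,  0.00059155,  0.00042643, -0.00031575, -0.00098821,
       -0.00026415,  0.00072686]), 'joint_efforts': array([-4.56926846e-04, -5.70978463e+01,  9.90708321e-01, -2.51612896e+01,
       -5.61778760e-02,  1.79170584e-02,  1.80104985e-04]), 'eef_pos': array([0.15676088, 0.63021574, 0.25483427]), 'tool_rot': array([[-9.70446622e-01,  2.41315714e-01, -2.81642495e-04],
       [ 2.41315835e-01,  9.70445098e-01, -1.72606196e-03],
       [-1.43207294e-04, -1.74301579e-03, -9.99998471e-01]]), 'ft_force': array([-0.46271654, -0.31906717, -0.42537033]), 'torque': array([ 0.0517688 , -0.01549472,  0.00869857]), 'grip_force': 0.0, 'grip_width': 0.08819940901429746}
top {'fx': 585.9886469765542, 'fy': 585.9886469765542, 'cx': 320.6413465055829, 'cy': 235.69468115527073, 'origin': array([4.53941775e-01, 6.59905401e-04, 1.23361659e+00]), 'attitude': array([[ 2.26133914e-02,  9.96145151e-01, -8.47553709e-02],
       [-9.99742152e-01,  2.27070446e-02,  1.41014388e-04],
       [ 2.06501478e-03,  8.47303281e-02,  9.96401780e-01]])}
scene {'fx': 553.2687594644653, 'fy': 553.2687594644653, 'cx': 320.6902142181144, 'cy': 232.664276343432, 'origin': array([ 0.8605816 , -0.39690703,  0.88971974]), 'attitude': array([[ 0.80440523, -0.50306701,  0.31599969],
       [ 0.59391483,  0.69355848, -0.40772762],
       [-0.01404995,  0.51565513,  0.85668103]])}
```

View pics/top0.png

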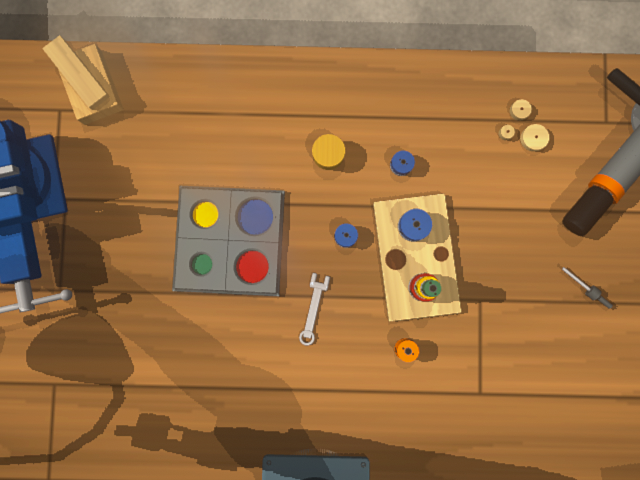

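View pics/scene0.png

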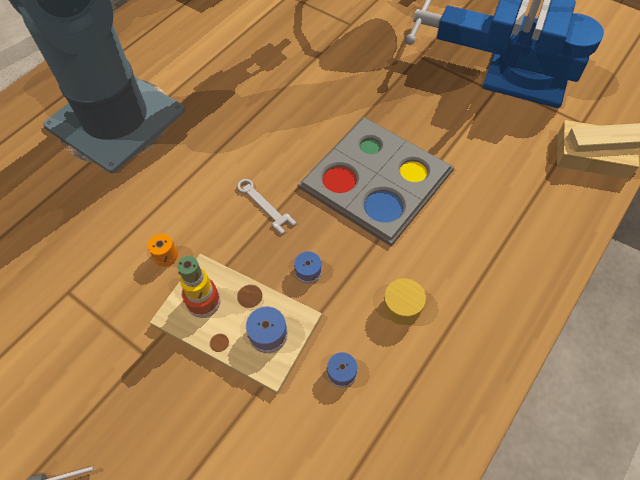

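```bash
cat > h.py <<'E'
from bench import *
import cv2, numpy as np
def ray(cal,px):
    d=np.array([(px[0]-cal["cx"])/cal["fx"],-(px[1]-cal["cy"])/cal["fy"],-1.])
    return np.array(cal["origin"]),np.array(cal["attitude"])@d
def onplane(cal,px,z):
    o,d=ray(cal,px); return o+d*(z-o[2])/d[2]
HUE={"blue":(105,125),"red":(173,6),"yellow":(22,30),"green":(45,90),"orange":(8,17)}
def blobs(im,col,smin=110,amin=60,vmin=40):
    hsv=cv2.cvtColor(im,cv2.COLOR_RGB2HSV);h,s,v=cv2.split(hsv);a,b=HUE[col]
    m=((h>=a)&(h<=b)) if a<b else ((h>=a)|(h<=b))
    m=(m&(s>=smin)&(v>=vmin)).astype(np.uint8)*255
    m=cv2.morphologyEx(m,cv2.MORPH_OPEN,np.ones((3,3),np.uint8))
    cs,_=cv2.findContours(m,cv2.RETR_EXTERNAL,cv2.CHAIN_APPROX_NONE)
    return [(c,cv2.contourArea(c)) for c in cs if cv2.contourArea(c)>amin]
E
python3 - <<'E'
from h import *
im=get_image("top");cal=get_calibration("top")
for col in HUE:
    for c,a in blobs(im,col,smin=90 if col in("blue","green") else 170):
        (x,y),r=cv2.minEnclosingCircle(c)
        if x<160 or x>480 or y<120:continue
        print(col,round(x),round(y),round(r,1),a,*[np.round(onplane(cal,(x,y),z)[:2],3) for z in(.01,.062,.15)],"d at .062: %.3f"%(2*r*1.17/586))
cv2.imwrite("pics/crop.png",np.hstack([cv2.resize(im[140:370,320:470],None,fx=2.6,fy=2.6,interpolation=2),cv2.resize(im[180:300,165:295],(390,598))])[:,:,::-1])
for p in[(180,187),(284,191),(279,295),(174,290)]:print(np.round(onplane(cal,p,.014),3))
for p in[(374,202),(446,194),(461,312),(389,320)]:print("ply",np.round(onplane(cal,p,.018),3))
E
```

```text
blue 346 235 11.4 378.5 [ 0.561 -0.053] [ 0.556 -0.05 ] [ 0.548 -0.047] d at .062: 0.046
blue 415 224 16.0 725.5 [ 0.586 -0.198] [ 0.581 -0.189] [ 0.571 -0.175] d at .062: 0.064
blue 402 162 11.6 363.0 [ 0.719 -0.169] [ 0.707 -0.162] [ 0.688 -0.15 ] d at .062: 0.046
red 252 266 15.9 729.5 [0.491 0.142] [0.489 0.136] [0.487 0.126] d at .062: 0.063
yellow 205 214 12.6 423.5 [0.598 0.244] [0.592 0.234] [0.582 0.217] d at .062: 0.051
green 202 264 9.2 220.5 [0.493 0.246] [0.492 0.235] [0.489 0.218] d at .062: 0.037
orange 406 350 13.2 447.5 [ 0.327 -0.182] [ 0.332 -0.174] [ 0.341 -0.161] d at .062: 0.053
[0.654 0.298 0.014]
[0.65  0.08  0.014]
[0.433 0.084 0.014]
[0.438 0.302 0.014]
ply [ 0.631 -0.11   0.018]
ply [ 0.651 -0.26   0.018]
ply [ 0.406 -0.292  0.018]
ply [ 0.387 -0.144  0.018]
```

View pics/crop.png

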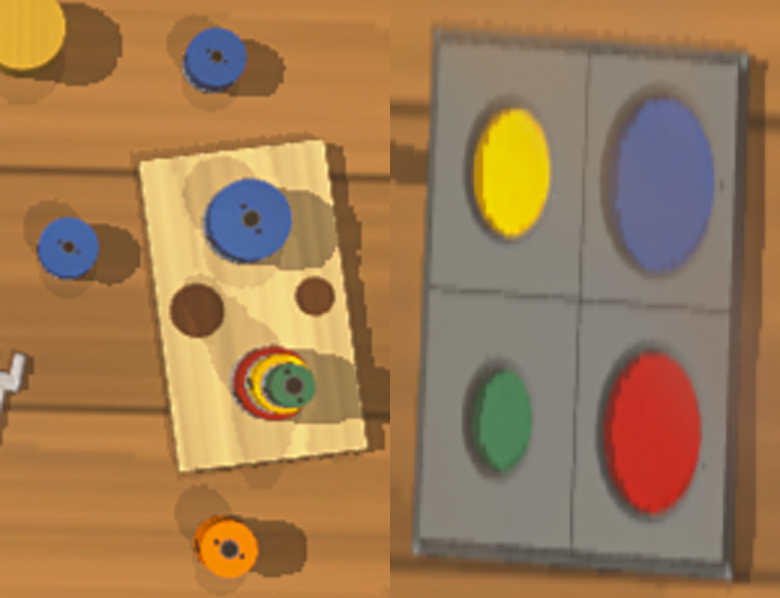

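Call:
play_rows(plan=[0,0,-0.8,0,0,0,100,0,0,-0.8,0,0,0,100,0,0,-0.73,0,0,0,100,0,0,0,-24,-27,-4,100,0,0,0,-24,-27,-4,100,0,0,0,-24,-27,-4,100,0,0,0,-24,-27,-4,100,0,0,0,-24,-27,-4,100,0,0,0,-24,-27,-4,100,0,0,0,-24,-27,-4,100,0,0,0,-24,-27,-4,100,0,0,0,-24,-27,-4,100,0,0,0,-24,-27,-4,100,0,0,0,-24,-27,-4,100,0,0,0,-24,-27,-4,100,0,0,0,0,0,0,100], squeeze=20)

```text
clock: 1.48
eef_pos: [0.4505, 0.2998, 0.3045]
tool_rot: [[-1.0, 0.01, 0.004], [0.01, 1.0, -0.003], [-0.004, -0.003, -1.0]]
ft_force: [0.4, -0.2, 0.4]
grip_width: 0.0884
grip_force: 0.0
```

```bash
python3 - <<'E'
from h import *
im=get_image("wrist");cal=get_calibration("wrist");s=state()
cv2.imwrite("pics/w0.png",im[:,:,::-1]);print(s["eef_pos"],cal,np.round(s["tool_rot"],3),s["joint_pos"])
t=get_calibration("top");print(onplane(t,(432.7,288.5),.15))
E
```

```text
[0.44783859 0.30310338 0.30406594] {'fx': 335.18999960483865, 'fy': 335.18999960483865, 'cx': 325.672311979527, 'cy': 236.70201209416942, 'origin': array([0.36359377, 0.30422854, 0.43329371]), 'attitude': array([[ 7.30225828e-03, -9.46956866e-01, -3.21277716e-01],
       [ 9.99973271e-01,  6.79717166e-03,  2.69372780e-03],
       [-3.67064248e-04, -3.21288799e-01,  9.46981189e-01]])} [[-1.     0.007  0.002]
 [ 0.007  1.    -0.001]
 [-0.002 -0.001 -1.   ]] [-0.74892494  0.29683237  0.08594711  1.78119505 -0.02660315  1.06409874
  0.90970826]
[ 0.453201   -0.20811644  0.15      ]
```

View pics/w0.png

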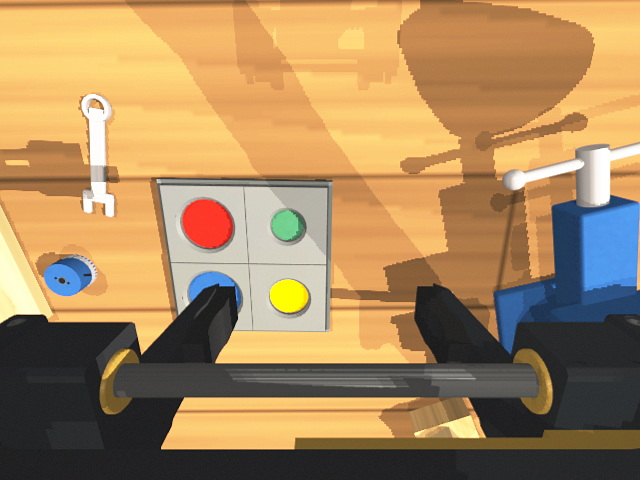

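```bash
python3 - <<'E'
from h import *
cal=get_calibration("wrist")
im=cv2.imread("pics/w0.png")[:,:,::-1].copy()
for col in("red","green","yellow"):
    for c,a in blobs(im,col,smin=90,amin=400):
        (x,y),r=cv2.minEnclosingCircle(c)
        if 150<x<340 and 180<y<335: print(col,round(x),round(y),r,onplane(cal,(x,y),.008))
for p in[(246,264.5),(158,180),(332,181),(328,331)]:print(p,onplane(cal,p,.014))
E
```

```text
red 207 223 26.712377548217773 [0.48796184 0.14653914 0.008     ]
green 287 224 15.976645469665527 [0.49045983 0.25195937 0.008     ]
yellow 288 294 19.039531707763672 [0.59436083 0.24948326 0.008     ]
(246, 264.5) [0.54496904 0.194447   0.014     ]
(158, 180) [0.4295292  0.09408448 0.014     ]
(332, 181) [0.43235273 0.31148511 0.014     ]
(328, 331) [0.65128198 0.30537308 0.014     ]
```

Call:
play_rows(plan=[0,0,0,0,-34,0,100,0,0,0,0,-34,0,100,0,0,0,0,-34,0,100,0,0,0,0,-34,0,100,0,0,0,0,-34,0,100,0,0,0,0,-34,0,100,0,0,0,0,-34,0,100,0,0,0,0,-34,0,100,0,0,0,0,-34,0,100,0,0,0,0,-34,0,100,0,0,0,0,-34,0,100,0,0,0,0,-34,0,100,0,0,0,0,-34,0,100,0,0,0,0,-34,0,100,0,0,0,0,-34,0,100,0,0,0,0,0,0,100,0,0,0,0,0,0,100,0,0,0,0,0,0,100])

```text
clock: 3.03
eef_pos: [0.4454, -0.2014, 0.3033]
tool_rot: [[-1.0, -0.002, -0.001], [-0.002, 1.0, 0.001], [0.001, 0.001, -1.0]]
ft_force: [0.4, 0.6, -0.2]
grip_width: 0.0879
grip_force: 0.0
```

```bash
python3 - <<'E'
from h import *
im=get_image("wrist");cal=get_calibration("wrist");s=state()
cv2.imwrite("pics/w1.png",im[:,:,::-1]);print(s["eef_pos"],np.round(s["tool_rot"],3),s["joint_pos"])
for col,z in(("green",.15),("yellow",.106),("red",.062),("blue",.062)):
    for c,a in blobs(im,col,smin=90,amin=300):
        (x,y),r=cv2.minEnclosingCircle(c);print(col,round(x),round(y),r,onplane(cal,(x,y),z))
E
```

```text
[ 0.44544891 -0.2010794   0.30338696] [[-1.    -0.003 -0.001]
 [-0.003  1.     0.001]
 [ 0.001  0.001 -1.   ]] [-0.05304608  0.21207778  0.4489024   1.92077593 -0.10752724  1.03267123
  2.01615668]
green 318 230 19.96256446838379 [ 0.4509872  -0.20664517  0.15      ]
yellow 369 310 23.1291446685791 [ 0.55781237 -0.15170876  0.106     ]
yellow 632 300 15.294221878051758 [0.54491422 0.13724089 0.106     ]
yellow 328 226 32.684349060058594 [ 0.45960724 -0.19791764  0.106     ]
yellow 344 96 18.570934295654297 [ 0.33766779 -0.18423976  0.106     ]
red 586 228 28.04024887084961 [0.47503434 0.10221606 0.062     ]
red 317 208 25.031023025512695 [ 0.45165785 -0.21021452  0.062     ]
blue 333 304 27.065086364746094 [ 0.57462819 -0.19011596  0.062     ]
blue 566 298 27.735456466674805 [0.56696619 0.09977484 0.062     ]
blue 437 278 20.206283569335938 [ 0.53960694 -0.06423262  0.062     ]
```

View pics/w1.png

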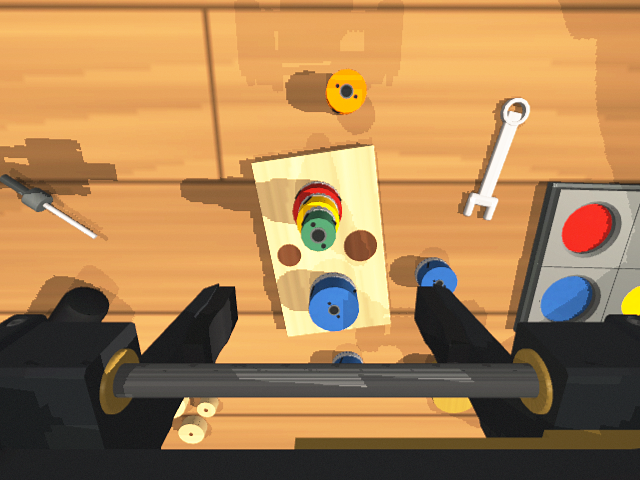

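Call:
play_rows(plan=[0,0,0,-6.5,-6.5,20,80,0,0,0,0,0,25,70,0,0,0,0,0,25,70,0,0,0,0,0,25,70,0,0,0,0,0,25,70,0,0,0,0,0,20,70,0,0,0,0,0,0,70,0,0,0,0,0,0,70,0,0,0,0,0,0,70])

```text
clock: 3.83
eef_pos: [0.4525, -0.209, 0.1648]
tool_rot: [[-1.0, -0.002, 0.001], [-0.002, 1.0, -0.0], [-0.001, -0.0, -1.0]]
ft_force: [-0.1, 0.3, 0.1]
grip_width: 0.0615
grip_force: 0.0
```

```bash
python3 - <<'E'
from h import *
im=get_image("wrist");cal=get_calibration("wrist");s=state()
cv2.imwrite("pics/w2.png",im[:,:,::-1]);print(s["eef_pos"],np.round(s["tool_rot"],4),s["grip_width"])
for c,a in blobs(im,"green",smin=90,amin=300):
    (x,y),r=cv2.minEnclosingCircle(c);print(round(x),round(y),r,onplane(cal,(x,y),.15))
E
```

```text
[ 0.45272217 -0.20934167  0.16508978] [[-1.0e+00 -1.3e-03  2.3e-03]
 [-1.3e-03  1.0e+00 -3.0e-04]
 [-2.3e-03 -3.0e-04 -1.0e+00]] 0.06143870942112404
328 297 39.38689422607422 [ 0.44837772 -0.20774742  0.15      ]
```

View pics/w2.png

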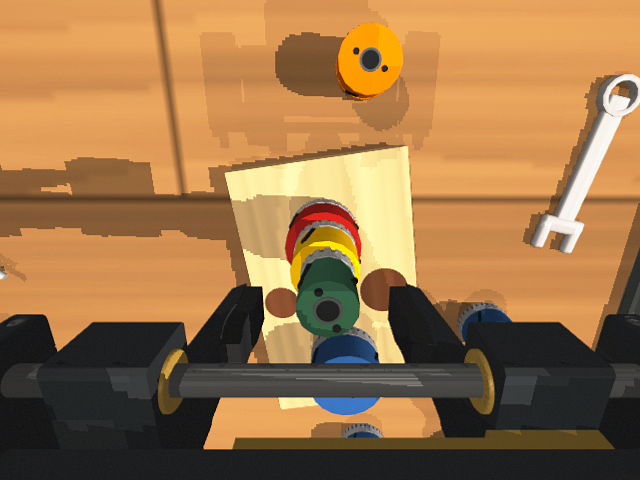

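Call:
play_rows(plan=[0,0,0,-0.5,1,14,60,0,0,0,0,0,13,50,0,0,0,0,0,0,45,0,0,0,0,0,0,42,0,0,0,0,0,0,40,0,0,0,0,0,0,38,0,0,0,0,0,0,36,0,0,0,0,0,0,34,0,0,0,0,0,0,30,0,0,0,0,0,0,25,0,0,0,0,0,0,20,0,0,0,0,0,0,20], squeeze=15)

```text
clock: 4.88
eef_pos: [0.4528, -0.2088, 0.1377]
tool_rot: [[-1.0, -0.0, 0.002], [-0.0, 1.0, -0.0], [-0.002, -0.0, -1.0]]
ft_force: [-1.3, 0.6, 6.9]
grip_width: 0.0321
grip_force: 15.0
```

Call:
play_rows(plan=[0,0,0,0,0,-5,20,0,0,0,0,0,-15,20,0,0,0,0,0,-20,20,0,0,0,0,0,-20,20,0,0,0,0,15,-5,20,0,0,0,-3,30,0,20,0,0,0,-3,30,0,20,0,0,0,-3,30,0,20,0,0,0,-3,30,0,20,0,0,0,-3,30,0,20,0,0,0,-3,30,0,20,0,0,0,-3,30,0,20,0,0,0,-3,30,0,20,0,0,0,-3,30,0,20,0,0,0,-3,30,0,20,0,0,0,-3,30,0,20,0,0,0,-3,30,0,20,0,0,0,-3,30,0,20,0,0,0,0,0,0,20])

```text
clock: 6.47
eef_pos: [0.4907, 0.2034, 0.202]
tool_rot: [[-1.0, -0.008, 0.001], [-0.008, 1.0, 0.003], [-0.001, 0.003, -1.0]]
ft_force: [0.7, 0.6, -0.2]
grip_width: 0.0323
grip_force: 15.0
```

Call:
play_rows(plan=[0,0,0,0,20,0,20,0,0,0,0,20,0,20,0,0,0,0,8,0,20,0,0,0,0,0,0,20,0,0,0,0,0,0,20,0,0,0,0,0,0,20,0,0,0,0,0,0,20])

```text
clock: 7.05
eef_pos: [0.4912, 0.2427, 0.2018]
tool_rot: [[-1.0, 0.002, -0.0], [0.002, 1.0, -0.001], [0.0, -0.001, -1.0]]
ft_force: [-0.0, -0.7, -1.3]
grip_width: 0.0317
grip_force: 15.0
```

```bash
python3 - <<'E'
from h import *
im=get_image("wrist");cal=get_calibration("wrist");s=state()
cv2.imwrite("pics/w3.png",im[:,:,::-1]);print(s["eef_pos"],np.round(s["tool_rot"],4),s["grip_width"],s["ft_force"])
for col in("red","green","yellow","blue"):
  for c,a in blobs(im,col,smin=90,amin=400):
    (x,y),r=cv2.minEnclosingCircle(c);print(col,round(x),round(y),r,onplane(cal,(x,y),.008))
im=get_image("top");cv2.imwrite("pics/t1.png",im[130:380,140:480,::-1])
E
```

```text
[0.49119924 0.24294547 0.20180242] [[-1.0e+00  1.6e-03  0.0e+00]
 [ 1.6e-03  1.0e+00 -5.0e-04]
 [-0.0e+00 -5.0e-04 -1.0e+00]] 0.032124547296423715 [-0.63483218  0.19119463 -0.32186555]
red 225 211 35.64966583251953 [0.48950374 0.14351346 0.008     ]
green 326 325 46.864437103271484 [0.62004535 0.24305431 0.008     ]
green 330 215 21.091964721679688 [0.49346428 0.24825082 0.008     ]
yellow 326 434 71.52806854248047 [0.78064118 0.24277872 0.008     ]
yellow 100 430 28.814157485961914 [ 0.77348629 -0.04271104  0.008     ]
yellow 326 410 66.56773376464844 [0.74167844 0.24284558 0.008     ]
yellow 90 350 32.14041519165039 [ 0.65311531 -0.02745941  0.008     ]
yellow 116 260 45.0999870300293 [0.54149333 0.02491092 0.008     ]
yellow 132 144 39.028934478759766 [0.42443625 0.06339767 0.008     ]
yellow 32 124 32.86725616455078 [ 0.40753956 -0.02488744  0.008     ]
yellow 492 112 74.60740661621094 [0.39747306 0.39442788 0.008     ]
yellow 482 68 58.10560607910156 [0.36195269 0.37969455 0.008     ]
yellow 155 78 63.690582275390625 [0.36887412 0.09419861 0.008     ]
yellow 30 60 30.992033004760742 [ 0.35511449 -0.01227555  0.008     ]
yellow 402 12 39.613861083984375 [0.31952235 0.3066398  0.008     ]
yellow 110 10 109.95577239990234 [0.31773217 0.064639   0.008     ]
blue 616 322 35.089271545410156 [0.61761991 0.56667112 0.008     ]
blue 229 302 31.53318977355957 [0.59155009 0.13783855 0.008     ]
blue 36 282 32.74532699584961 [ 0.56669428 -0.0649371   0.008     ]
```

View pics/w3.png

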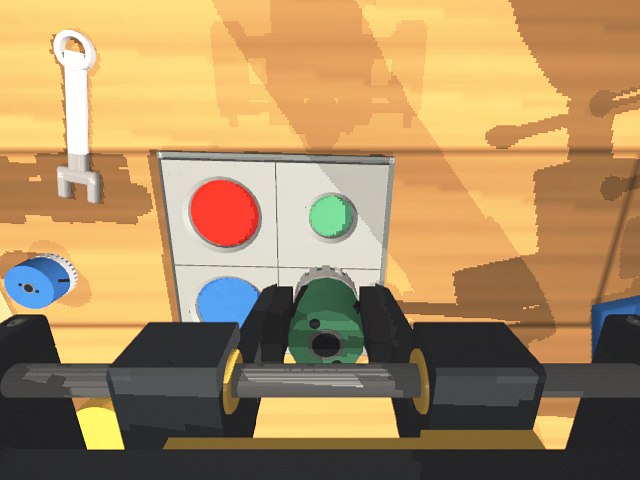

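View pics/t1.png

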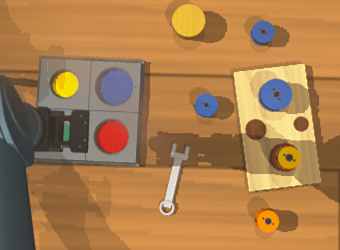

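Call:
play_rows(plan=[0,0,0,-2,3.5,10,20,0,0,0,0,0,22,20,0,0,0,0,0,22,20,0,0,0,0,0,22,20,0,0,0,0,0,22,20,0,0,0,0,0,22,20,0,0,0,0,0,15,20,0,0,0,0,0,10,20,0,0,0,0,0,7,20,0,0,0,0,0,0,20,0,0,0,0,0,0,20,0,0,0,0,0,0,20])

```text
clock: 8.15
eef_pos: [0.4937, 0.2481, 0.0505]
tool_rot: [[-1.0, -0.0, 0.001], [-0.0, 1.0, 0.001], [-0.001, 0.001, -1.0]]
ft_force: [0.2, -0.2, -0.5]
grip_width: 0.0318
grip_force: 15.0
```

Call:
play_rows(plan=[0,0,0,0,0,3,20,0,0,0,0,0,3,20,0,0,0,0,0,2,20,0,0,0,0,0,2,20,0,0,0,0,0,1,20,0,0,0,0,0,0,20,0,0,0,0,0,0,20])

```text
clock: 8.73
eef_pos: [0.4931, 0.2479, 0.0397]
tool_rot: [[-1.0, -0.0, -0.0], [-0.0, 1.0, 0.0], [0.0, 0.0, -1.0]]
ft_force: [-4.0, -1.4, 11.4]
grip_width: 0.0319
grip_force: 15.0
```

```bash
python3 - <<'E'
from h import *
im=get_image("wrist");s=state();sc=get_image("scene")
print(s["eef_pos"],s["ft_force"],s["torque"])
cv2.imwrite("pics/w4.png",np.hstack([cv2.resize(im[100:420,220:460],(400,533)),cv2.resize(sc[90:250,290:410],(400,533),interpolation=2)])[:,:,::-1])
E
```

```text
[0.49307837 0.24793437 0.03965947] [-2.43762454 -1.12759627 11.87298084] [-0.24386186  0.67229001 -0.00727737]
```

View pics/w4.png

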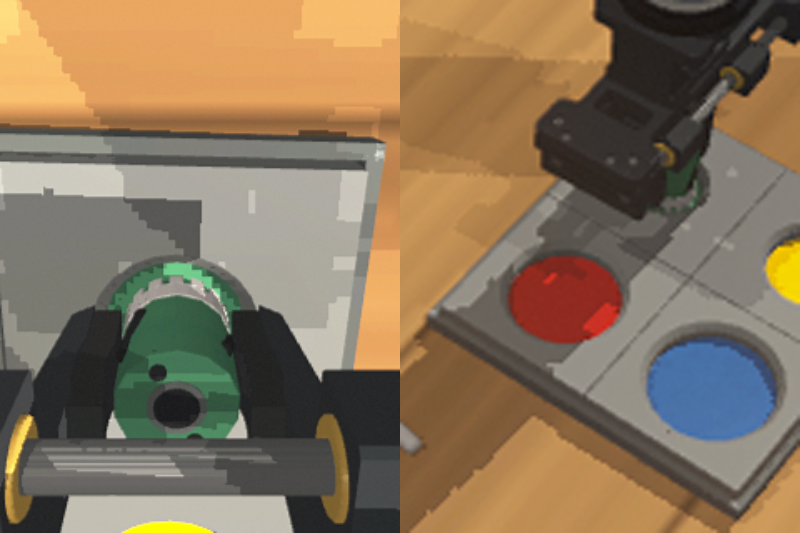

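Call:
play_rows(plan=[0,0,0,0,0,-0.5,34,0,0,0,0,0,0,38,0,0,0,0,0,0,42,0,0,0,0,0,0,46,0,0,0,0,0,0,52,0,0,0,0,0,0,58,0,0,0,0,0,0,60,0,0,0,0,0,-5,60,0,0,0,0,0,-15,60,0,0,0,0,0,-30,60,0,0,0,0,0,-30,70,0,0,0,0,0,-30,80,0,0,0,0,0,-30,90,0,0,0,0,0,0,100,0,0,0,0,0,0,100])

```text
clock: 10.08
eef_pos: [0.494, 0.2485, 0.1812]
tool_rot: [[-1.0, -0.0, 0.003], [-0.0, 1.0, 0.002], [-0.003, 0.002, -1.0]]
ft_force: [0.5, 0.5, -0.3]
grip_width: 0.0842
grip_force: 0.0
```

```bash
python3 - <<'E'
from h import *
im=get_image("wrist");cal=get_calibration("wrist");s=state()
print(s["eef_pos"],np.round(s["tool_rot"],4))
for z in(.048,.052): 
  for c,a in blobs(im,"green",smin=90,amin=400):
    (x,y),r=cv2.minEnclosingCircle(c);print(round(x),round(y),r,onplane(cal,(x,y),z))
cv2.imwrite("pics/w5.png",cv2.resize(im[120:360,180:440],(650,600))[:,:,::-1])
E
```

```text
[0.49300562 0.24801638 0.17967809] [[-1.e+00 -4.e-04  8.e-04]
 [-4.e-04  1.e+00  7.e-04]
 [-8.e-04  7.e-04 -1.e+00]]
324 224 27.30171012878418 [0.48605175 0.2469091  0.048     ]
324 224 27.30171012878418 [0.48486868 0.24692977 0.052     ]
```

View pics/w5.png

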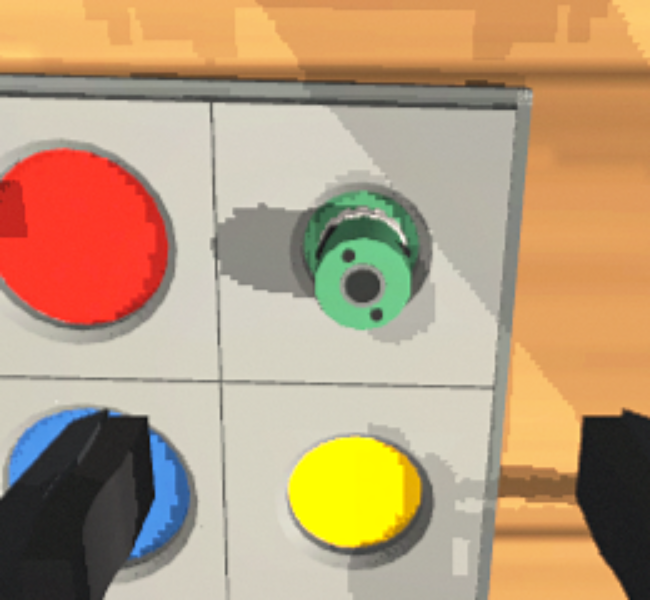

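Call:
play_rows(plan=[0,0,0,3,-20,-10,100,0,0,0,3,-30,-10,100,0,0,0,3,-30,-5,100,0,0,0,3,-30,0,100,0,0,0,3,-30,0,100,0,0,0,3,-30,0,100,0,0,0,3,-30,0,100,0,0,0,3,-30,0,100,0,0,0,3,-30,0,100,0,0,0,3,-30,0,100,0,0,0,3,-30,0,100,0,0,0,2,-30,0,100,0,0,0,2,-30,0,100,0,0,0,2,-30,0,100,0,0,0,2,-30,0,100,0,0,0,0,-16,0,100,0,0,0,0,0,0,100,0,0,0,0,0,0,100,0,0,0,0,0,0,100])

```text
clock: 11.72
eef_pos: [0.4516, -0.2068, 0.2033]
tool_rot: [[-1.0, -0.001, -0.002], [-0.001, 1.0, 0.001], [0.002, 0.001, -1.0]]
ft_force: [-0.1, 0.7, -0.1]
grip_width: 0.0882
grip_force: 0.0
```

```bash
python3 - <<'E'
from h import *
im=get_image("wrist");cal=get_calibration("wrist");s=state()
print(s["eef_pos"],np.round(s["tool_rot"],4))
cv2.imwrite("pics/w6.png",im[100:400,180:480,::-1])
hsv=cv2.cvtColor(im,cv2.COLOR_RGB2HSV)
g=cv2.cvtColor(im,cv2.COLOR_RGB2GRAY)
E
```

```text
[ 0.4518953  -0.20654182  0.20346313] [[-1.     -0.0021 -0.0015]
 [-0.0021  1.      0.0011]
 [ 0.0015  0.0011 -1.    ]]
```

View pics/w6.png

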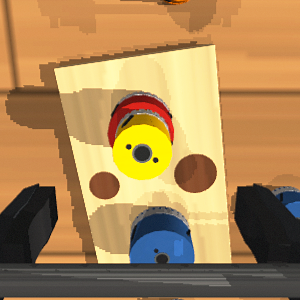

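```bash
python3 - <<'E'
from h import *
cal=get_calibration("wrist")
print(onplane(cal,(322.5,252),.106),onplane(cal,(342,358),.062),state()["eef_pos"])
im=get_image("top");c=get_calibration("top")
for b,a in blobs(im,"yellow",smin=170):
    (x,y),r=cv2.minEnclosingCircle(b);print(x,y,r,onplane(c,(x,y),.106))
E
```

```text
[ 0.45598231 -0.20818837  0.106     ] [ 0.58325057 -0.18968707  0.062     ] [ 0.4518953  -0.20654182  0.20346313]
425.5 288.5 10.700567245483398 [ 0.45285877 -0.20278751  0.106     ]
206.0 214.5 11.884963989257812 [0.58597879 0.22336809 0.106     ]
```

Call:
play_rows(plan=[0,0,0,-3.5,-2.5,20,90,0,0,0,0,0,25,80,0,0,0,0,0,25,75,0,0,0,0,0,20,70,0,0,0,0,0,12,65,0,0,0,0,0,7,62,0,0,0,0,0,0,60,0,0,0,0,0,0,58,0,0,0,0,0,0,56,0,0,0,0,0,0,54,0,0,0,0,0,0,52,0,0,0,0,0,0,50,0,0,0,0,0,0,47,0,0,0,0,0,0,44,0,0,0,0,0,0,40,0,0,0,0,0,0,35,0,0,0,0,0,0,35])

```text
clock: 13.23
eef_pos: [0.4561, -0.2105, 0.0958]
tool_rot: [[-1.0, -0.0, 0.001], [-0.0, 1.0, 0.0], [-0.001, 0.0, -1.0]]
ft_force: [-0.4, 1.9, 6.5]
grip_width: 0.0435
grip_force: 15.0
```

Call:
play_rows(plan=[0,0,0,0,0,-5,35,0,0,0,0,0,-15,35,0,0,0,0,0,-20,35,0,0,0,0,0,-20,35,0,0,0,-5,15,-20,35,0,0,0,-10,32,0,35,0,0,0,-10,32,0,35,0,0,0,-10,32,0,35,0,0,0,-10,32,0,35,0,0,0,-10,32,0,35,0,0,0,-10,32,0,35,0,0,0,-10,32,0,35,0,0,0,-10,32,0,35,0,0,0,-10,32,0,35,0,0,0,-10,32,0,35,0,0,0,-10,32,0,35,0,0,0,-10,32,0,35,0,0,0,-9,30,0,35,0,0,0,-8,26,0,35,0,0,0,0,0,0,35])

```text
clock: 14.9
eef_pos: [0.5973, 0.2519, 0.1749]
tool_rot: [[-1.0, -0.008, 0.001], [-0.008, 1.0, 0.004], [-0.001, 0.004, -1.0]]
ft_force: [-0.9, -0.1, -1.7]
grip_width: 0.0435
grip_force: 15.0
```

Call:
play_rows(plan=[0,0,0,0,0,0,35,0,0,0,0,0,0,35,0,0,0,0,0,0,35])

```text
clock: 15.15
eef_pos: [0.5974, 0.2422, 0.1752]
tool_rot: [[-1.0, 0.002, -0.0], [0.002, 1.0, -0.001], [0.0, -0.001, -1.0]]
ft_force: [0.5, -0.0, -0.7]
grip_width: 0.0432
grip_force: 15.0
```

```bash
python3 - <<'E'
from h import *
im=get_image("wrist");cal=get_calibration("wrist");s=state()
print(s["eef_pos"],np.round(s["tool_rot"],4),s["grip_width"],s["ft_force"])
for b,a in blobs(im,"yellow",smin=170,amin=300):
    (x,y),r=cv2.minEnclosingCircle(b);print(x,y,r,onplane(cal,(x,y),.012))
cv2.imwrite("pics/w7.png",im[100:420,160:480,::-1])
E
```

```text
[0.59749038 0.24234593 0.17530205] [[-1.0e+00  2.1e-03 -2.0e-04]
 [ 2.1e-03  1.0e+00 -1.1e-03]
 [ 2.0e-04 -1.1e-03 -1.0e+00]] 0.043615962284484874 [ 0.79438885 -0.25504568 -1.4177472 ]
326.0560607910156 318.93035888671875 58.14104080200195 [0.69938252 0.24292975 0.012     ]
328.5099792480469 220.58416748046875 29.707128524780273 [0.59677533 0.24533614 0.012     ]
```

View pics/w7.png

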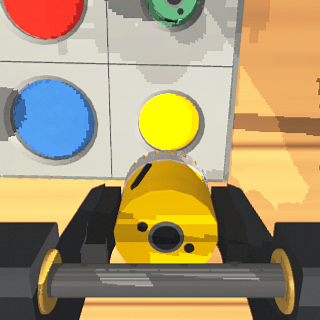

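Call:
play_rows(plan=[0,0,0,0,3,10,35,0,0,0,0,0,22,35,0,0,0,0,0,22,35,0,0,0,0,0,22,35,0,0,0,0,0,22,35,0,0,0,0,0,15,35,0,0,0,0,0,9,35,0,0,0,0,0,6,35,0,0,0,0,0,0,35,0,0,0,0,0,1.5,35,0,0,0,0,0,1.5,35,0,0,0,0,0,1.5,35,0,0,0,0,0,1,35,0,0,0,0,0,0,35,0,0,0,0,0,0,35])

```text
clock: 16.45
eef_pos: [0.5976, 0.2475, 0.042]
tool_rot: [[-1.0, -0.0, 0.0], [-0.0, 1.0, 0.0], [-0.0, 0.0, -1.0]]
ft_force: [-0.4, 0.2, -2.0]
grip_width: 0.0437
grip_force: 15.0
```

Call:
play_rows(plan=[0,0,0,0,0,0.8,35,0,0,0,0,0,0.7,35,0,0,0,0,0,0,35,0,0,0,0,0,0,35])

```text
clock: 16.78
eef_pos: [0.5977, 0.2475, 0.0418]
tool_rot: [[-1.0, -0.0, -0.0], [-0.0, 1.0, 0.001], [0.0, 0.001, -1.0]]
ft_force: [-5.0, -1.2, 12.5]
grip_width: 0.0435
grip_force: 15.0
```

Call:
play_rows(plan=[0,0,0,0,0,-0.5,48,0,0,0,0,0,0,52,0,0,0,0,0,0,56,0,0,0,0,0,0,60,0,0,0,0,0,0,66,0,0,0,0,0,0,72,0,0,0,0,0,0,72,0,0,0,0,0,-5,72,0,0,0,0,0,-15,72,0,0,0,0,0,-30,72,0,0,0,0,0,-30,80,0,0,0,0,0,-30,90,0,0,0,0,0,-30,100,0,0,0,0,0,0,100,0,0,0,0,0,0,100])

```text
clock: 18.03
eef_pos: [0.5989, 0.2478, 0.184]
tool_rot: [[-1.0, -0.0, 0.005], [-0.0, 1.0, 0.002], [-0.005, 0.002, -1.0]]
ft_force: [-0.6, -0.3, -0.6]
grip_width: 0.0884
grip_force: 0.0
```

```bash
python3 - <<'E'
from h import *
im=get_image("wrist");cal=get_calibration("wrist");s=state()
print(s["eef_pos"])
for b,a in blobs(im,"yellow",smin=170,amin=300):
    (x,y),r=cv2.minEnclosingCircle(b);print(x,y,r,onplane(cal,(x,y),.052))
t=get_image("top");c=get_calibration("top")
for b,a in blobs(t,"red",smin=150):
    (x,y),r=cv2.minEnclosingCircle(b);print("red",x,y,r,onplane(c,(x,y),.062),onplane(c,(x,y),.008))
cv2.imwrite("pics/w8.png",np.hstack([cv2.resize(im[60:300,200:440],(400,400)),cv2.resize(t[180:330,350:500],(400,400))])[:,:,::-1])
E
```

```text
[0.59773645 0.24751888 0.18205055]
320.7921447753906 223.79212951660156 31.912137985229492 [0.59043108 0.24431271 0.052     ]
red 424.5 287.5 14.714038848876953 [ 0.45475598 -0.20871873  0.062     ] [ 0.45479351 -0.21836903  0.008     ]
red 251.9736785888672 266.368408203125 15.921929359436035 [0.48900792 0.1362135  0.062     ] [0.49062412 0.14246119 0.008     ]
```

View pics/w8.png

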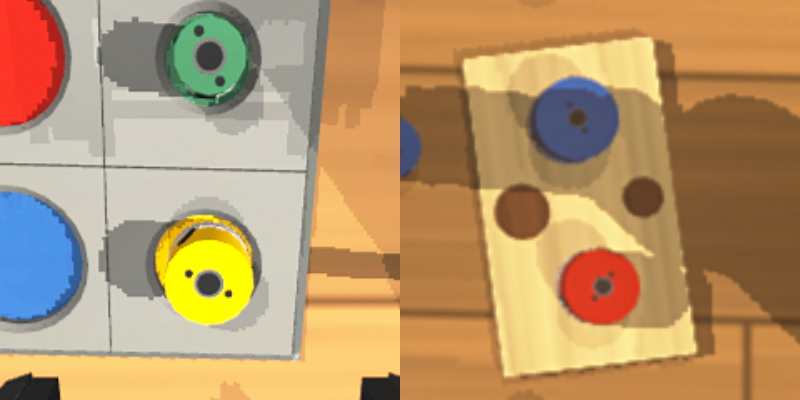

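Call:
play_rows(plan=[0,0,0,5,-16,0,100,0,0,0,10,-32,0,100,0,0,0,10,-32,0,100,0,0,0,10,-32,0,100,0,0,0,10,-32,0,100,0,0,0,10,-32,0,100,0,0,0,10,-32,0,100,0,0,0,10,-32,0,100,0,0,0,10,-32,0,100,0,0,0,10,-32,0,100,0,0,0,10,-32,0,100,0,0,0,10,-32,0,100,0,0,0,10,-32,0,100,0,0,0,10,-32,0,100,0,0,0,8,-25,0,100,0,0,0,0,0,0,100,0,0,0,0,0,0,100,0,0,0,0,0,0,100,0,0,0,0,0,0,100])

```text
clock: 19.72
eef_pos: [0.4549, -0.208, 0.1802]
tool_rot: [[-1.0, -0.003, -0.001], [-0.003, 1.0, 0.001], [0.001, 0.001, -1.0]]
ft_force: [0.1, 0.7, -0.9]
grip_width: 0.0883
grip_force: 0.0
```

```bash
python3 - <<'E'
from h import *
im=get_image("wrist");cal=get_calibration("wrist");s=state()
print(s["eef_pos"],np.round(s["tool_rot"],4))
for col in("red","blue"):
  for b,a in blobs(im,col,smin=150,amin=400):
    (x,y),r=cv2.minEnclosingCircle(b);print(col,x,y,r,onplane(cal,(x,y),.062),cv2.boundingRect(b))
# bore: dark spot inside the red disc
g=cv2.cvtColor(im,cv2.COLOR_RGB2GRAY)
E
```

```text
[ 0.45497749 -0.20806731  0.18033764] [[-1.0e+00 -2.7e-03 -6.0e-04]
 [-2.7e-03  1.0e+00  8.0e-04]
 [ 6.0e-04  8.0e-04 -1.0e+00]]
red 321.70001220703125 234.39999389648438 37.67037582397461 [ 0.45254157 -0.21048226  0.062     ] (286, 197, 72, 76)
blue 360.0 433.5 19.163867950439453 [ 0.65623802 -0.1734441   0.062     ] (341, 420, 39, 17)
blue 344.0 355.375 33.658538818359375 [ 0.56527232 -0.190845    0.062     ] (311, 324, 67, 39)
blue 489.5 322.0 26.348724365234375 [ 0.53093777 -0.06731054  0.062     ] (472, 300, 41, 45)
```

Call:
play_rows(plan=[0,0,0,0,-1.5,20,95,0,0,0,0,0,25,90,0,0,0,0,0,25,88,0,0,0,0,0,25,85,0,0,0,0,0,17,82,0,0,0,0,0,10,78,0,0,0,0,0,7,75,0,0,0,0,0,0,72,0,0,0,0,0,0,70,0,0,0,0,0,0,68,0,0,0,0,0,0,66,0,0,0,0,0,0,64,0,0,0,0,0,0,60,0,0,0,0,0,0,55,0,0,0,0,0,0,50,0,0,0,0,0,0,50])

```text
clock: 21.1
eef_pos: [0.4553, -0.2112, 0.0526]
tool_rot: [[-1.0, -0.0, 0.002], [-0.0, 1.0, -0.0], [-0.002, -0.0, -1.0]]
ft_force: [-1.4, 1.1, 6.8]
grip_width: 0.0575
grip_force: 15.0
```

Call:
play_rows(plan=[0,0,0,0,0,-5,50,0,0,0,0,0,-15,50,0,0,0,0,0,-25,50,0,0,0,0,0,-25,50,0,0,0,0,13,-20,50,0,0,0,-3,30,0,50,0,0,0,-3,30,0,50,0,0,0,-3,30,0,50,0,0,0,-3,30,0,50,0,0,0,-3,30,0,50,0,0,0,-3,30,0,50,0,0,0,-3,30,0,50,0,0,0,-3,30,0,50,0,0,0,-3,30,0,50,0,0,0,-3,30,0,50,0,0,0,-3,25,0,50,0,0,0,-3,15,0,50,0,0,0,0,0,0,50,0,0,0,0,0,0,50,0,0,0,0,0,0,50])

```text
clock: 22.77
eef_pos: [0.4902, 0.1404, 0.1417]
tool_rot: [[-1.0, 0.001, -0.0], [0.001, 1.0, -0.001], [0.0, -0.001, -1.0]]
ft_force: [0.2, -0.3, -0.7]
grip_width: 0.0572
grip_force: 15.0
```

```bash
python3 - <<'E'
from h import *
im=get_image("wrist");cal=get_calibration("wrist");s=state()
print(s["eef_pos"],np.round(s["tool_rot"],4),s["grip_width"])
for col in("red","blue"):
  for b,a in blobs(im,col,smin=110,amin=400):
    (x,y),r=cv2.minEnclosingCircle(b);print(col,x,y,r,onplane(cal,(x,y),.01),cv2.boundingRect(b))
cv2.imwrite("pics/w9.png",im[60:420,100:560,::-1])
E
```

```text
[0.49024745 0.14005778 0.14175268] [[-1.0e+00  1.9e-03 -4.0e-04]
 [ 1.9e-03  1.0e+00 -9.0e-04]
 [ 4.0e-04 -9.0e-04 -1.0e+00]] 0.05749847822292505
red 325.5855407714844 320.21685791015625 71.60188293457031 [0.57338873 0.14029534 0.01      ] (258, 249, 136, 115)
red 328.2298583984375 231.28762817382812 41.3191032409668 [0.48961396 0.14261772 0.01      ] (287, 193, 83, 58)
blue 99.0 312.5 36.58219909667969 [ 0.56513203 -0.06139588  0.01      ] (63, 285, 73, 54)
```

View pics/w9.png

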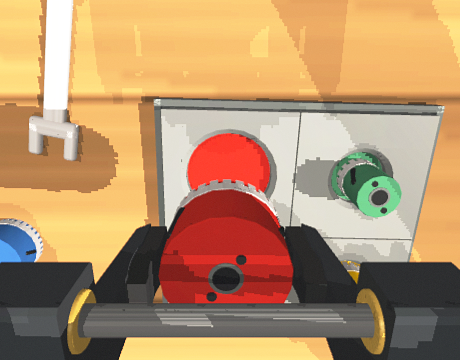

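Call:
play_rows(plan=[0,0,0,-0.5,2,10,50,0,0,0,0,0,20,50,0,0,0,0,0,22,50,0,0,0,0,0,20,50,0,0,0,0,0,12,50,0,0,0,0,0,7,50,0,0,0,0,0,3,50,0,0,0,0,0,0,50,0,0,0,0,0,1.5,50,0,0,0,0,0,1.5,50,0,0,0,0,0,1.5,50,0,0,0,0,0,0.8,50,0,0,0,0,0,0,50,0,0,0,0,0,0,50])

```text
clock: 23.98
eef_pos: [0.4912, 0.1441, 0.0427]
tool_rot: [[-1.0, -0.0, 0.001], [-0.0, 1.0, 0.0], [-0.001, 0.0, -1.0]]
ft_force: [-0.1, 0.6, 0.6]
grip_width: 0.0574
grip_force: 15.0
```

Call:
play_rows(plan=[0,0,0,0,-1,0.8,50,0,0,0,0,0,0.4,50,0,0,0,0,0,0,50,0,0,0,0,0,0,50])

```text
clock: 24.32
eef_pos: [0.4913, 0.144, 0.0425]
tool_rot: [[-1.0, -0.001, 0.001], [-0.001, 1.0, 0.002], [-0.001, 0.002, -1.0]]
ft_force: [-3.9, 1.8, 14.1]
grip_width: 0.0572
grip_force: 15.0
```

Contact at the same floor height (base ≈ 8 mm). Release and retreat.

Call:
play_rows(plan=[0,0,0,0,0,-0.5,64,0,0,0,0,0,0,67,0,0,0,0,0,0,70,0,0,0,0,0,0,74,0,0,0,0,0,0,78,0,0,0,0,0,0,82,0,0,0,0,0,0,84,0,0,0,0,0,-5,84,0,0,0,0,0,-15,84,0,0,0,0,0,-30,84,0,0,0,0,0,-30,90,0,0,0,0,0,-30,95,0,0,0,0,0,-20,100,0,0,0,0,0,0,100,0,0,0,0,0,0,100])

```text
clock: 25.57
eef_pos: [0.4916, 0.1432, 0.1728]
tool_rot: [[-1.0, -0.0, 0.002], [-0.0, 1.0, 0.001], [-0.002, 0.001, -1.0]]
ft_force: [0.4, -0.3, -0.6]
grip_width: 0.0878
grip_force: 0.0
```

```bash
python3 - <<'E'
from h import *
im=get_image("wrist");cal=get_calibration("wrist");s=state()
print(s["eef_pos"])
t=get_image("top");c=get_calibration("top")
for b,a in blobs(t,"blue",smin=90):
    (x,y),r=cv2.minEnclosingCircle(b)
    if x>160:print("blue",x,y,r,onplane(c,(x,y),.062),onplane(c,(x,y),.008))
for b,a in blobs(im,"red",smin=110,amin=400):
    (x,y),r=cv2.minEnclosingCircle(b);print("red",x,y,r,onplane(cal,(x,y),.052),cv2.boundingRect(b))
cv2.imwrite("pics/w10.png",im[100:420,160:560,::-1])
E
```

```text
[0.49075923 0.14294961 0.17165342]
blue 345.70001220703125 234.89999389648438 11.458708763122559 [ 0.5563476  -0.04974985  0.062     ] [ 0.5610675  -0.05207324  0.008     ]
blue 415.33624267578125 224.36549377441406 16.02132797241211 [ 0.58079466 -0.18933191  0.062     ] [ 0.58664133 -0.19808867  0.008     ]
blue 267.0 213.5 9.962529182434082 [0.59596188 0.10944433 0.062     ] [0.60250761 0.11445822 0.008     ]
blue 402.5 162.0 11.629803657531738 [ 0.70740564 -0.16215197  0.062     ] [ 0.71908783 -0.16965599  0.008     ]
red 325.5 226.5 43.06400680541992 [0.48239242 0.14340835 0.052     ] (288, 184, 75, 86)
```

View pics/w10.png

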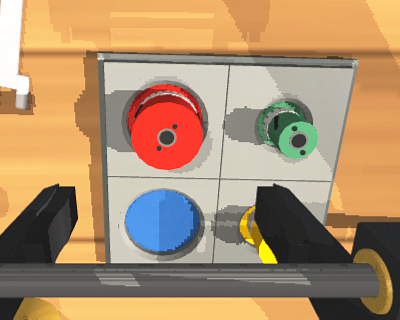

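Call:
play_rows(plan=[0,0,0,-4,-12,0,100,0,0,0,-8,-29,0,100,0,0,0,-8,-29,0,100,0,0,0,-8,-29,0,100,0,0,0,-8,-29,0,100,0,0,0,-8,-29,0,100,0,0,0,-8,-29,0,100,0,0,0,-8,-29,0,100,0,0,0,-8,-29,0,100,0,0,0,-8,-29,0,100,0,0,0,-8,-29,0,100,0,0,0,-7,-29,0,100,0,0,0,0,0,0,100,0,0,0,0,0,0,100,0,0,0,0,0,0,100,0,0,0,0,0,0,100])

```text
clock: 27.0
eef_pos: [0.5817, -0.1862, 0.1707]
tool_rot: [[-1.0, -0.002, -0.002], [-0.002, 1.0, 0.001], [0.002, 0.001, -1.0]]
ft_force: [0.0, 1.0, 0.1]
grip_width: 0.0881
grip_force: 0.0
```

```bash
python3 - <<'E'
from h import *
im=get_image("wrist");cal=get_calibration("wrist");s=state()
print(s["eef_pos"],np.round(s["tool_rot"],4))
for b,a in blobs(im,"blue",smin=150,amin=400):
    (x,y),r=cv2.minEnclosingCircle(b);print(x,y,r,onplane(cal,(x,y),.062),cv2.boundingRect(b))
E
```

```text
[ 0.58185526 -0.18621449  0.17103112] [[-1.     -0.0023 -0.0012]
 [-0.0023  1.      0.0013]
 [ 0.0012  0.0013 -1.    ]]
345.5 353.0 25.16455841064453 [ 0.68236497 -0.16845335  0.062     ] (322, 330, 48, 33)
318.9609069824219 237.628662109375 43.05440902709961 [ 0.57886661 -0.19059149  0.062     ] (278, 195, 83, 86)
486.0 201.0 33.54111862182617 [ 0.55060251 -0.06931363  0.062     ] (453, 174, 67, 59)
```

Call:
play_rows(plan=[0,0,0,0,-3.5,15,100,0,0,0,0,0,25,100,0,0,0,0,0,25,100,0,0,0,0,0,25,98,0,0,0,0,0,15,95,0,0,0,0,0,10,90,0,0,0,0,0,4,86,0,0,0,0,0,0,83,0,0,0,0,0,0,80,0,0,0,0,0,0,78,0,0,0,0,0,0,76,0,0,0,0,0,0,74,0,0,0,0,0,0,72,0,0,0,0,0,0,68,0,0,0,0,0,0,62,0,0,0,0,0,0,58,0,0,0,0,0,0,58])

```text
clock: 28.47
eef_pos: [0.5827, -0.1913, 0.0535]
tool_rot: [[-1.0, -0.001, 0.001], [-0.001, 1.0, 0.0], [-0.001, 0.0, -1.0]]
ft_force: [-0.9, 1.4, 6.3]
grip_width: 0.0647
grip_force: 15.0
```

Call:
play_rows(plan=[0,0,0,0,0,-5,58,0,0,0,0,0,-15,58,0,0,0,0,0,-25,58,0,0,0,0,0,-25,58,0,0,0,-1,12,-15,58,0,0,0,-1,29,0,58,0,0,0,-1,29,0,58,0,0,0,-1,29,0,58,0,0,0,-1,29,0,58,0,0,0,-1,29,0,58,0,0,0,-1,29,0,58,0,0,0,-1,29,0,58,0,0,0,-1,29,0,58,0,0,0,-1,29,0,58,0,0,0,-1,29,0,58,0,0,0,-1,20,0,58,0,0,0,-1,9,0,58,0,0,0,0,0,0,58,0,0,0,0,0,0,58,0,0,0,0,0,0,58])

```text
clock: 30.13
eef_pos: [0.5951, 0.1367, 0.1381]
tool_rot: [[-1.0, 0.002, 0.0], [0.002, 1.0, -0.002], [-0.0, -0.002, -1.0]]
ft_force: [-0.1, -0.5, -2.0]
grip_width: 0.0646
grip_force: 15.0
```

```bash
python3 - <<'E'
from h import *
im=get_image("wrist");cal=get_calibration("wrist");s=state()
print(s["eef_pos"],np.round(s["tool_rot"],4),s["grip_width"])
for b,a in blobs(im,"blue",smin=80,amin=400):
    (x,y),r=cv2.minEnclosingCircle(b);R=cv2.boundingRect(b);print(x,y,r,R,onplane(cal,(R[0]+R[2]/2,R[1]),.008),onplane(cal,(R[0]+R[2]/2,y),.008))
E
```

```text
[0.5951659  0.13666193 0.13799046] [[-1.0e+00  2.9e-03  1.0e-04]
 [ 2.9e-03  1.0e+00 -1.4e-03]
 [-1.0e-04 -1.4e-03 -1.0e+00]] 0.06463329485896638
325.9382019042969 317.6924743652344 77.94883728027344 (250, 240, 152, 124) [0.60152566 0.13729134 0.008     ] [0.67468448 0.13710604 0.008     ]
329.9748229980469 231.2769775390625 45.60953903198242 (287, 189, 89, 61) [0.5594529  0.14168366 0.008     ] [0.59403447 0.14177757 0.008     ]
70.0 193.0 44.38478088378906 (27, 161, 87, 68) [ 0.5375059  -0.05652242  0.008     ] [ 0.56205003 -0.0625761   0.008     ]
```

Call:
play_rows(plan=[0,0,0,-1,3,10,58,0,0,0,0,0,20,58,0,0,0,0,0,20,58,0,0,0,0,0,18,58,0,0,0,0,0,12,58,0,0,0,0,0,7,58,0,0,0,0,0,3,58,0,0,0,0,0,0,58,0,0,0,0,0,1.5,58,0,0,0,0,0,1.5,58,0,0,0,0,0,1,58,0,0,0,0,0,0,58,0,0,0,0,0,0,58])

```text
clock: 31.27
eef_pos: [0.5962, 0.1425, 0.044]
tool_rot: [[-1.0, -0.0, 0.0], [-0.0, 1.0, 0.0], [-0.0, 0.0, -1.0]]
ft_force: [-0.1, 0.4, -1.2]
grip_width: 0.0643
grip_force: 15.0
```

Call:
play_rows(plan=[0,0,0,0,-1,0.7,58,0,0,0,0,0,0.5,58,0,0,0,0,0,0,58,0,0,0,0,0,0,58])

```text
clock: 31.6
eef_pos: [0.5963, 0.1421, 0.0435]
tool_rot: [[-1.0, -0.001, 0.0], [-0.001, 1.0, 0.001], [-0.0, 0.001, -1.0]]
ft_force: [-2.5, 1.7, 6.3]
grip_width: 0.0646
grip_force: 15.0
```

Call:
play_rows(plan=[0,0,0,0,0,-0.2,73,0,0,0,0,0,0,76,0,0,0,0,0,0,79,0,0,0,0,0,0,82,0,0,0,0,0,0,86,0,0,0,0,0,0,90,0,0,0,0,0,0,92,0,0,0,0,0,0,92,0,0,0,0,0,-5,92,0,0,0,0,0,-15,92,0,0,0,0,0,-30,92,0,0,0,0,0,-30,92,0,0,0,0,0,-30,92,0,0,0,0,0,-30,92,0,0,0,15,0,-30,92,0,0,0,30,0,-20,92,0,0,0,30,0,0,92,0,0,0,0,0,0,92,0,0,0,0,0,0,92])

```text
clock: 33.18
eef_pos: [0.5201, 0.1416, 0.2341]
tool_rot: [[-1.0, -0.001, 0.001], [-0.001, 1.0, 0.002], [-0.001, 0.002, -1.0]]
ft_force: [0.6, -0.2, 0.2]
grip_width: 0.081
grip_force: 0.0
```

```bash
python3 - <<'E'
from h import *
im=get_image("wrist");t=get_image("scene")
cv2.imwrite("pics/w11.png",np.hstack([cv2.resize(im[60:360,170:470],(400,400)),t[60:460,140:540]])[:,:,::-1])
E
```

```text
(no output)
```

View pics/w11.png

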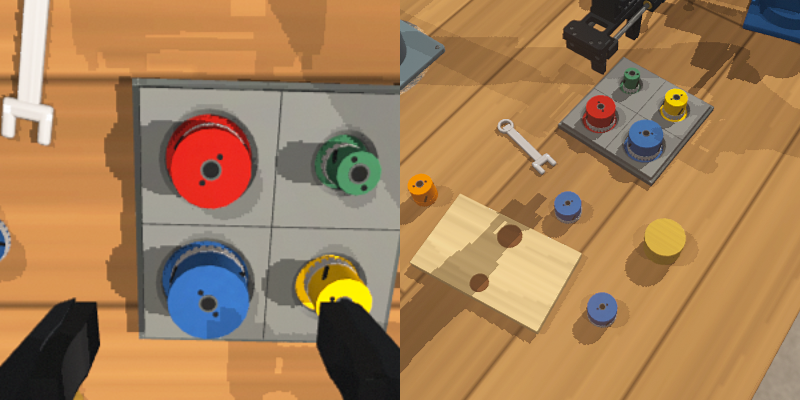

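All four saws stand upright in their own pockets: red at (210,170), blue (208,300), green (355,172) and yellow (345,295) in the left crop. The tin and spanner have not moved.

```bash
python3 -c "
from bench import *
print(job_done())"
```

```text
the job is handed in; nothing more can be done
None
```

All four saws are in the holder pockets of their own size and colour, teeth down and upright. The stack came apart from the top, the tin and spanner stayed where they were, and I handed the job in at about 33 s; no verdict was returned.

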